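# Clamp a wax mould shut: raise its folded bail and snap it under the spring hook

## Robot

A 7-joint arm with a two-finger parallel gripper is mounted at the origin on a cart in front of the work surface, level with it; the furniture and walls round the work are solid. World frame = base frame: x ahead of the robot, y to its left, z up, the work surface at z = 0. Lengths are in mm, angles in degrees, forces in N, time in s.
With the tool pointing down it reaches from about 425 to 825 mm from the base axis. Payload 3.6 kg.
Tool frame: the origin (TCP) lies on the mounting face of the last link; the fingertips stand 186 mm ahead of it and the grasp point (between the pads) lies 167 mm ahead of it; z points along the fingers, y is the direction in which the jaws open and shut (so a half turn about z gives the same grasp; the last joint's range is limited). The gripper opens to 93 mm and grips with 3 to 60 N. Pads are 15 mm wide; open, the fingers measure 128 mm over their backs; the gripper's body (75 mm by 188 mm) begins 65 mm behind the grasp point.
Start: joints at [-77.55, 35.231, -0.722, 81.555, 0.464, 63.22, -2.315], TCP at [156.881, 630.765, 404.74] pointing down, gripper open.
Joint ranges: [-178.69, 178.69], [-17.37, 117.87], [-77.05, 75.6], [15.02, 138.74], [-78.02, 258.01], [0.78, 113.62], [-162.83, 162.83]. Speed limits (degrees/s): [159.86, 159.86, 180, 180, 180, 180, 180].

## Interface

Orientations are given as [roll, pitch, yaw] about the fixed x, y, z axes, in that order (R = Rz(yaw) Ry(pitch) Rx(roll)).
In Python, from workcell import arm gives the robot as it stands. The module is installed in compiled form; this text tells all that it offers.
- The arm moves only by the tool apply_moves, never from a script. Its arguments are lists of equal length, an entry for each row: "delta_pos": the shift along the world's x, y, z in m, a list of three; "roll": the turn about the world's z in rad. In form: {"delta_pos": [[tx, ty, tz], ...], "roll": [roll, ...]}. A call has 1 to 12 rows; each row shifts and turns the commanded pose from where the row before left it; what a row does not reach is not made up. A row lasts 1/10 s, in which the tool goes at most 50 mm and 8.59 degrees, less where a joint would pass 70% of its speed; a pose out of reach is approached as far as the arm can. A call with a gripper value outside its range is refused whole. "gripper" is the finger opening in m, from 0 to 0.093, set as the call begins (left out, the last holds). The fingers move at their own pace and stop on an object; "newtons" is the grip in N (left out, the last holds). Time passes only in rows, so rows that do not move let the fingers close. It gives the time, the measured TCP pose, the force and the opening at its end, in the units of the state.
- arm.get_obs(): the state, without advancing time (a new reading comes with each control period).
- arm.get_image(name): name is "scene" or "top"; returns a dict with "pixels" (400x640x3 uint8, red, green, blue), "mtx" (3x3 intrinsics, pixels), "pose" (4x4, takes a point from camera to world coordinates). Camera axes: x right, y up, looking along -z (the intrinsics and any distortion apply to the point x, -y, -z); pixel columns grow to the right and rows downward; lengths in mm; the calibration is good to about 2 mm. A picture is of the moment at which its call begins. There is no depth.
- arm.job_done(): hands the job in, once; it reports no verdict.
The state is a dict: "clock": time; "q": joint angles; "qd": joint speeds; "joint_torque": joint torques, N m; "eef_pos": TCP position; "tcp_rot": TCP orientation; "contact_force": force on the tool from outside, world axes, zero at the start; "torque": the same for the moment, N m; "finger_gap": finger opening in mm.
Only numpy, scipy, OpenCV 4.12 (cv2) and the standard library are available. Lean on these libraries where they do the work, as an engineer would, in place of code of your own. Each camera call takes 0.05 s, during which the arm holds its last target. There are 200 camera calls.

## Task

Close up the blue wax mould for the next shot: lift the folded wire bail upright by its red thumb tab, swing it on over the lid, and press the tab down until the bail's cross bar has snapped home under the spring hook, so that the lid stays clamped on its seal when you let go. Feel your way and do not force it, the bail and the mould suffer if they are pushed hard; leave the things standing around where they are.

Things in the scene. Friction and masses are not known exactly. Their poses are not given: they have to be found in the camera images.
- mould: two-plate blue mould on an aluminium base plate (162 x 124 x 8 mm) screwed to the bench. Origin: centre of the block, on the bench top. x points from the folded bail to the spring hook, z up. Lower half 76 (x) x 92 mm up to z = 32, black soft seal to 42, then the lid. Steel ears for the bail at x = -48. Nothing else stands within 25 mm of the block but the ears and the spring hook
- lid_top (a point): centre of the top of the blue lid, a plate 76 x 92 x 14 mm, at z = 55.8 mm above the bench when free; a brass bush 6 mm high stands in its middle
- keeper_lip (a point): outermost point (nose) of the spring hook at its middle setting, x = 53.4, z = 60.5 mm in the mould's frame. The hook, an upright steel leaf 26 mm wide in y just beyond the lid, faces +x: a steep ramp from x = 44, z = 76 out to the nose, under its lip a 8.5 mm high slot with a hard ledge below. Each time it is set up to 5 mm higher or lower than this point, which does not show it
- bail_hinge (a point): middle of the bail's pivot pin, at x = -48, y = 0, z = 64 mm in the mould's frame; the bail turns about the mould's y axis there
- bail_tab (a point): centre of the red thumb tab, a flat plate 36 mm long (radially) x 42 mm wide x 3 mm thick, 118 mm from the pivot; it juts out beyond the bar, from 101 to 138 mm from the pivot. It lies in the plane of the bail. With the bail folded it is about 64 mm above the bench, over bare bench, with free space below it
- bail_bar (a point): middle of the bail's cross bar, steel wire 7 mm thick, straight for 52 mm along the mould's y, 99 mm from the pivot. Its legs, also 7 mm, run at y = +-34 mm to the pivot and bear on two pads on the lid when the bail is down
- bail (a joint): angle of the bail about its pivot, rad: 0 folded flat to the mould's -x side, 1.57 upright, 3.14 level over the lid towards +x; hooked it stands between 3.15 and 3.27. Friction (about 1 N at the tab) holds it where it is left
- catch (a joint): how far the spring hook is bent back towards the lid, rad: 0 at rest, 0.13 as the bar slides down its ramp past the nose, under 0.03 once it has snapped back with the bar below its lip. That takes 6 to 14 N down on the tab, then the force drops; 1.5 mm below its seat the bar meets the hard ledge. The bail stands 25 N
- lid (a joint): how far the lid is pressed down on its seal, m: 0 when free (it springs back up), 0.0008 to 0.008 when the hooked bail holds it; 1800 N/m
- glue_tin: small white tin, 67 mm wide and 59 mm high, bystander; origin at its foot
- black_bottle: small cream bottle with a black cap, 34 mm wide and 86 mm high, bystander; origin at its foot
- tweezers: steel tweezers lying on the bench, 118 mm long, bystander

How it is judged (in metres and radians):
On the way, in this order (a step that is already met when the one before it is completed fails the run):
1. the bail has been raised upright (value of joint bail above 1.45 rad), for 0.1 s.
2. the bar is down past the hook's nose, pressing the lid on its seal (value of joint lid above 0.0006 m), for 0.1 s.
At the end, for the whole second after the job is handed in: the bail is down over the lid, the spring hook has snapped back over its bar (bent back less than 0.04 rad), the lid stays pressed at least 0.6 mm into its seal with nothing touching it, and the bail is at rest (value of joint bail above 3.14 rad and value of joint lid above 0.0006 m and value of joint catch below 0.04 rad and velocity of joint bail between -0.05 and 0.05 rad/s).
It fails at once if the bail is pushed with more than 25 N (contact force between any of the fingers, the arm and bail above 25 N).
It fails at once if the mould is struck or leant on with more than 25 N (contact force between any of the fingers, the arm and mould above 25 N).
It fails at once if a bystander is shoved more than 20 mm (distance of any of glue_tin, black_bottle, tweezers from where it was at the start of the episode above 0.02 m).
It also fails if it takes over 56 s, if anything falls off the work surface, if the arm or the gripper's body presses on something with over 40 N, if the wrist force passes 120 N, or if a joint passes its speed limit or range.

## Working session

There is one attempt and no reset: what is moved stays moved. The work goes in short steps, Python scripts to look and compute and a tool call to move; the robot and the scene stay as the last step left them, time stands still between calls to the robot, and variables do not carry over. Pictures are saved under pics/ and viewed, about 8 in all and at most 12, crops included, and the job is handed in when it is done.

Besides the shell and the picture viewer there is one more tool, called after "Call:" as name(argument=value, ...), one argument or row to a line, values as JSON. apply_moves: Moves the arm, as the interface text tells. Its arguments: {"type":"object","properties":{"delta_pos":{"type":"array"},"roll":{"type":"array"},"gripper":{"type":"number"},"newtons":{"type":"number"}},"required":["delta_pos","roll"]}

```bash
mkdir -p pics; python3 - <<'E'
from workcell import arm
import cv2,pickle
for n in("scene","top"):
    d=arm.get_image(n); cv2.imwrite(f"pics/{n}0.png",d["pixels"][:,:,::-1]); pickle.dump(d,open(f"{n}0.pkl","wb"))
    print(n,d["mtx"].round(1).tolist(),d["pose"].round(3).tolist(),d.keys())
print(arm.get_obs())
E
```

```text
scene [[469.1, 0.0, 323.4], [0.0, 469.1, 201.4], [0.0, 0.0, 1.0]] [[0.823, 0.253, -0.509, 30.617], [-0.569, 0.381, -0.729, -777.361], [0.009, 0.889, 0.458, 510.853], [0.0, 0.0, 0.0, 1.0]] dict_keys(['pixels', 'mtx', 'pose'])
top [[487.0, 0.0, 316.0], [0.0, 487.0, 202.3], [0.0, 0.0, 1.0]] [[0.016, 0.991, -0.136, 386.856], [-1.0, 0.014, -0.019, -63.252], [-0.017, 0.137, 0.99, 1143.495], [0.0, 0.0, 0.0, 1.0]] dict_keys(['pixels', 'mtx', 'pose'])
{'clock': 0.1, 'q': array([-77.54972789,  35.28452073,  -0.72313045,  81.62889392,
         0.46430704,  63.22014627,  -2.31468464]), 'qd': array([-0.11011738, -0.16752527,  0.00158424, -0.33261405, -0.0711956 ,
       -0.03425228,  0.00945929]), 'joint_torque': array([ 1.48402087e-03, -4.60041547e+01,  2.09943932e-01, -1.66245747e+01,
       -6.12066686e-02,  1.69107865e-02,  1.11082031e-04]), 'eef_pos': array([156.82056515, 630.52193175, 403.70609749]), 'tcp_rot': array([-1.79869322e+02,  1.60797927e-03,  1.66035495e+02]), 'contact_force': array([ 0.06896436, -0.07951454,  0.19890089]), 'torque': array([-0.00571586,  0.00968665, -0.02374004]), 'finger_gap': 92.58195046264136}
```

View pics/top0.png

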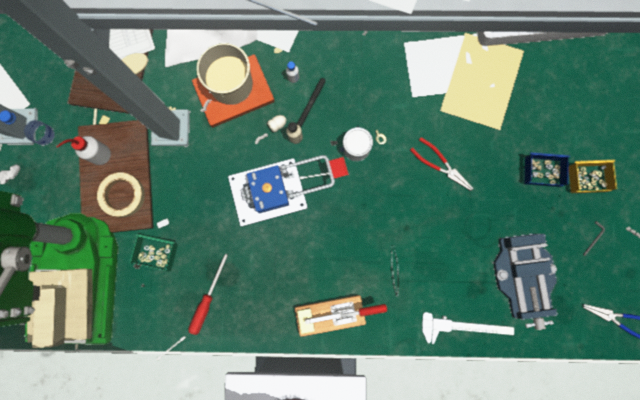

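View pics/scene0.png

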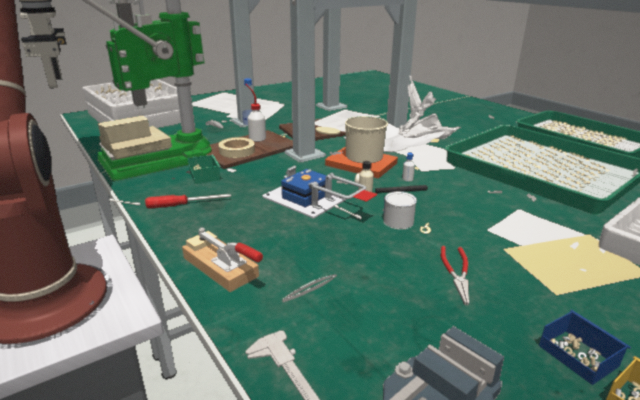

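The top view shows the mould at about (267,188), the red tab at (339,168), the tin at (357,142) and the bottle at (294,131). Next I take an enlarged crop to measure from.

```bash
cat > h.py <<'E'
import numpy as np,pickle,cv2
def ray(d,u,v,z):
    K,P=d["mtx"],d["pose"]; r=np.linalg.inv(K)@[u,v,1]; r=P[:3,:3]@(r*[1,-1,-1]); c=P[:3,3]
    return c+r*(z-c[2])/r[2]
def proj(d,p):
    P=d["pose"]; q=P[:3,:3].T@(np.asarray(p)-P[:3,3]); q=q*[1,-1,-1]; q=d["mtx"]@q; return q[:2]/q[2]
E
python3 - <<'E'
from h import *
d=pickle.load(open("top0.pkl","rb"));im=d["pixels"]
c=im[110:240,215:385]; cv2.imwrite("pics/c0.png",cv2.resize(c[:,:,::-1],None,fx=4.6,fy=4.6,interpolation=cv2.INTER_CUBIC))
hsv=cv2.cvtColor(im,cv2.COLOR_RGB2HSV)
roi=np.zeros(im.shape[:2],np.uint8);roi[110:240,215:385]=255
red=cv2.inRange(hsv,(0,150,100),(8,255,255))|cv2.inRange(hsv,(172,150,100),(180,255,255))
blue=cv2.inRange(hsv,(105,120,50),(125,255,255))
for n,m,z in(("red",red,64),("blue",blue,55.8)):
    m=m&roi; ys,xs=np.nonzero(m); print(n,len(xs),cv2.minAreaRect(np.c_[xs,ys].astype(np.float32)))
    b=cv2.boxPoints(cv2.minAreaRect(np.c_[xs,ys].astype(np.float32))); print([ray(d,*p,z)[:2].round(0).tolist() for p in b], ray(d,*b.mean(0),z))
E
```

```text
red 358 ((282.0978088378906, 139.53515625), (146.61973571777344, 26.214996337890625), 24.00714683532715)
[[719.0, 204.0], [777.0, 182.0], [639.0, -128.0], [584.0, -104.0]] [679.05269531  36.85050634  64.        ]
blue 1090 ((266.97412109375, 188.90158081054688), (40.31174087524414, 33.79670715332031), 75.25643920898438)
[[600.0, 119.0], [621.0, 45.0], [532.0, 19.0], [511.0, 93.0]] [565.84139351  68.97651949  55.8       ]
```

View pics/c0.png

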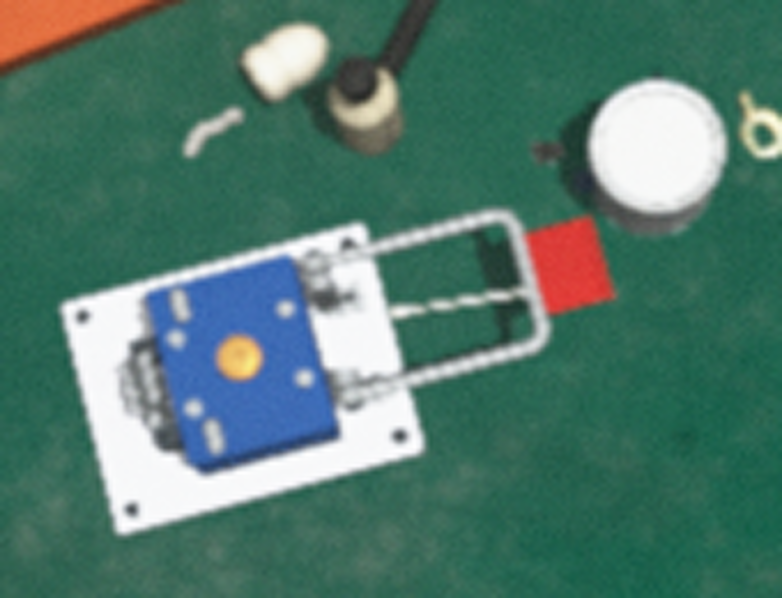

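```bash
python3 - <<'E'
from h import *
from scipy.optimize import least_squares
d=pickle.load(open("top0.pkl","rb"));im=d["pixels"]
hsv=cv2.cvtColor(im,cv2.COLOR_RGB2HSV);roi=np.zeros(im.shape[:2],np.uint8);roi[150:185,325:355]=255
red=(cv2.inRange(hsv,(0,150,100),(8,255,255))|cv2.inRange(hsv,(172,150,100),(180,255,255)))&roi
ys,xs=np.nonzero(red);r=np.array([xs.mean(),ys.mean()]);print("tab px",r,ray(d,*r,64))
f=lambda u,v:np.array([215+u/4.6,110+v/4.6])
# order: mould coordinates; far(-x) side is image right; 
img=[f(62,303),f(365,225),f(425,452),f(118,535),f(239,357),r]
mod=np.array([[81,62,8],[-81,62,8],[-81,-62,8],[81,-62,8],[0,0,61.8],[-166-1,0,64]])
def T(p,m):
    c,s=np.cos(p[2]),np.sin(p[2]);m=np.asarray(m,float);return np.array([p[0]+c*m[0]-s*m[1],p[1]+s*m[0]+c*m[1],m[2]])
best=None
for flip in(1,-1):
    M=mod*[1,flip,1]
    s=least_squares(lambda p:np.concatenate([proj(d,T(p,m))-i for m,i in zip(M,img)]),[566,69,1.83])
    print(flip,s.x,np.degrees(s.x[2]),s.cost,s.fun.round(1))
    if best is None or s.cost<best.cost:best=s
np.save("pose.npy",best.x)
for n,m in dict(hinge=[-48,0,64],tab=[-166,0,64],edge=[-186,0,64],hook=[53.4,0,60.5],tabdown=[70,0,64]).items():print(n,T(best.x,m).round(1))
for u,v,z,n in((658,145,59,"tin"),(357,80,86,"bottle")):print(n,ray(d,*f(u,v),z).round(0))
E
```

```text
tab px [338.45173745 167.24710425] [616.23343146 -92.27068882  64.        ]
1 [567.84517964  71.35869771   1.8618865 ] 106.67823824266581 5315.01564467564 [ 13.4  50.   14.   48.2 -13.  -50.8 -11.9 -50.5  -1.3  -0.   -1.6   0.2]
-1 [566.93951448  71.19176161   1.85322342] 106.18188041695412 4.047465984567873 [ 0.5 -0.   0.4 -0.8  0.9 -0.4  1.  -0.3 -1.3  0.4 -1.4  1.2]
hinge [580.3  25.1  64. ]
tab [613.2 -88.2  64. ]
edge [ 618.8 -107.4   64. ]
hook [552.1 122.5  60.5]
tabdown [547.4 138.4  64. ]
tin [ 678. -137.   59.]
bottle [701.  12.  86.]
```

The pose fits to about 1 px: mould at (567, 71), yaw 106.2°. Before moving I check how far the green press next to the start pose extends.

```bash
python3 - <<'E'
from h import *
t=pickle.load(open("top0.pkl","rb"));s=pickle.load(open("scene0.pkl","rb"))
for u,v in((115,345),(110,215),(60,345),(28,350)):print("top z20",u,v,ray(t,u,v,20).round(0))
for u,v in((103,180),(213,160)):print("scene z0",u,v,ray(s,u,v,0).round(0))
def tri(a,b):
    def pd(d,u,v):
        c=d["pose"][:3,3];r=ray(d,u,v,0)-c;return c,r/np.linalg.norm(r)
    c1,r1=pd(t,*a);c2,r2=pd(s,*b);k=np.linalg.lstsq(np.c_[r1,-r2],c2-c1,rcond=None)[0]
    p,q=c1+k[0]*r1,c2+k[1]*r2;print("tri",((p+q)/2).round(0),np.linalg.norm(p-q).round(0))
tri((12,257),(165,48))
tri((60,285),(133,128))
print("post",ray(t,170,128,0).round(0), "start gripper", proj(s,[157,631,218]),proj(t,[157,631,218]),proj(t,[157,631,404]))
for z in(60,200,300,400):print(z,proj(s,[300,420,z]).round(0))
E
python3 - <<'E'
E
python3 -c "
import cv2;i=cv2.imread('pics/scene0.png')[0:220,0:270];cv2.imwrite('pics/c1.png',cv2.resize(i,None,fx=2.7,fy=2.7,interpolation=cv2.INTER_CUBIC))"
```

```text
top z20 115 345 [211. 406.  20.]
top z20 110 215 [505. 439.  20.]
top z20 60 345 [208. 531.  20.]
top z20 28 350 [196. 603.  20.]
scene z0 103 180 [193. 452.   0.]
scene z0 213 160 [483. 424.   0.]
tri [403. 473. 308.] 7.0
tri [324. 508.  99.] 44.0
post [722. 317.  -0.] start gripper [55.61512967 83.32232447] [-53.91422047 389.09659646] [-151.45813507  419.94316087]
60 [145. 154.]
200 [135. 100.]
300 [128.  58.]
400 [120.  13.]
```

View pics/c1.png

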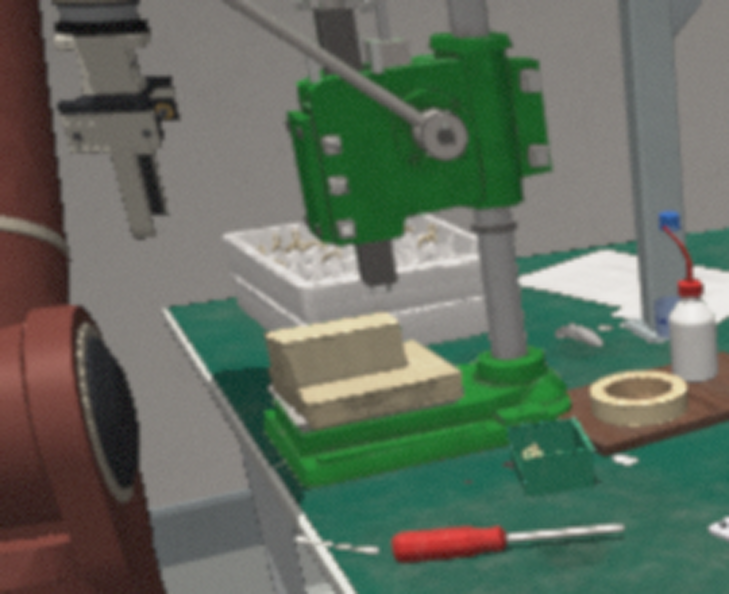

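The press base is at x > 195, y > 406. Its head, at about (300–500, 470+), and the lever both stand close to the straight path, so I retreat towards the base first and then swing round.

Call:
apply_moves(
  delta_pos=[
    [-0.011,-0.041,-0.015],
    [-0.011,-0.041,-0.015],
    [-0.011,-0.041,-0.015],
    [-0.011,-0.041,-0.015],
    [-0.011,-0.041,-0.015],
    [0.039,-0.012,0],
    [0.039,-0.012,0],
    [0.035,-0.02,0],
    [0.035,-0.02,0],
  ],
  roll=[0,0,-0.149,-0.149,-0.149,-0.149,-0.149,-0.149,-0.149],
  gripper=0.066,
  newtons=6,
)

```text
clock: 1.0
eef_pos: [251.0, 361.0, 329.7]
tcp_rot: [-180.0, -0.0, 106.0]
contact_force: [0.8, 0.3, -0.0]
finger_gap: 65.7
```

Call:
apply_moves(
  delta_pos=[
    [0.034,-0.03,0],
    [0.035,-0.03,0],
    [0.03,-0.04,0],
    [0.03,-0.04,0],
    [0.025,-0.043,0],
    [0.025,-0.043,0],
    [0.031,-0.0387,0],
    [0.031,-0.0387,0],
    [0.031,-0.0387,0],
    [0.031,-0.0387,0],
    [0.031,-0.0387,0],
    [0.031,-0.0385,0],
  ],
  roll=[0,0,0,0,0,0,0,0,0,0,0,0],
)

```text
clock: 2.2
eef_pos: [615.8, -97.9, 329.3]
tcp_rot: [-180.0, -0.0, 106.3]
contact_force: [1.5, 1.0, 0.6]
finger_gap: 65.7
```

```bash
cat > look.py <<'E'
import sys
from h import *
from workcell import arm
k=sys.argv[1];o=[]
for n,(a,b,c,e) in(("top",(100,250,210,400)),("scene",(130,250,230,430))):
    d=arm.get_image(n);pickle.dump(d,open(f"{n}{k}.pkl","wb"));o.append(cv2.resize(d["pixels"][a:b,c:e,::-1],(600,int(600*(b-a)/(e-c)))) [:300] if 0 else cv2.resize(d["pixels"][a:b,c:e,::-1],(480,290),interpolation=cv2.INTER_CUBIC))
cv2.imwrite(f"pics/l{k}.png",np.vstack(o))
s=arm.get_obs();print(s["clock"],s["eef_pos"].round(1),s["tcp_rot"].round(1),s["contact_force"].round(1),round(s["finger_gap"],1))
E
python3 look.py 1
```

```text
2.3 [ 616.7 -104.   329.3] [180.    0.4 105.7] [-0.8 -0.  -0.3] 65.8
```

View pics/l1.png

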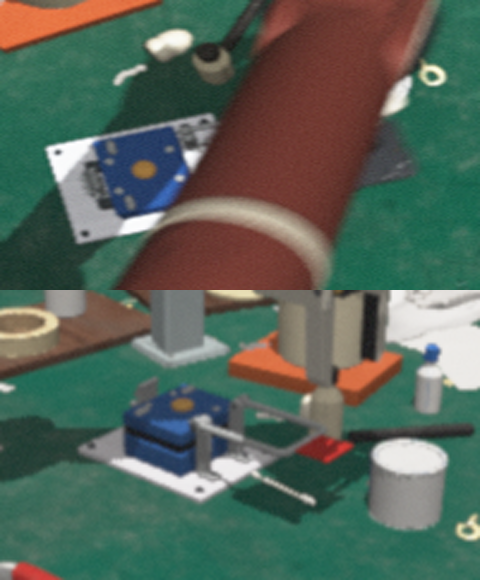

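The crops show the gripper above the red tab, which is at about (325,447) in the lower one, with the tin clear. I descend next.

Call:
apply_moves(
  delta_pos=[
    [0,0,0],
    [0,0,0],
    [0,0,-0.02],
    [0,0,-0.02],
    [0,0,-0.02],
    [0,0,-0.015],
    [0,0,-0.01],
    [0,0,-0.006],
    [0,0,0],
    [0,0,0],
  ],
  roll=[0,0,0,0,0,0,0,0,0,0],
)

```text
clock: 3.3
eef_pos: [615.2, -96.3, 239.3]
tcp_rot: [179.9, 0.0, 106.3]
contact_force: [-0.4, -0.6, -0.2]
finger_gap: 66.0
```

```bash
python3 look.py 2
```

```text
3.4 [615.2 -96.4 239.6] [179.9   0.  106.3] [ 0.2 -0.1  0.4] 65.7
```

View pics/l2.png

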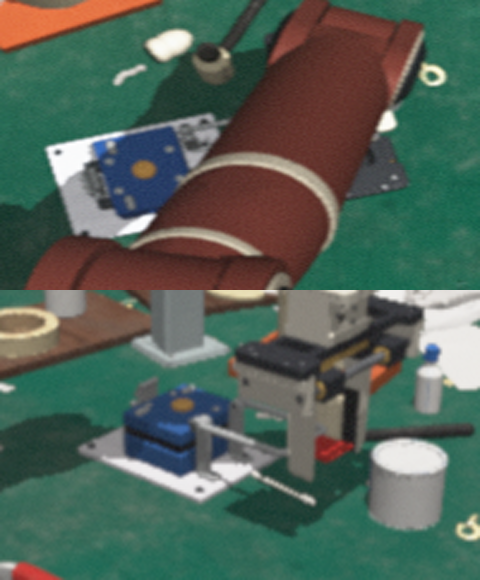

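The tab, at about (335,450), lies between the fingers. I close gently.

Call:
apply_moves(
  delta_pos=[
    [0,0,0],
    [0,0,0],
    [0,0,0],
    [0,0,0],
    [0,0,0],
    [0,0,0],
    [0,0,0],
  ],
  roll=[0,0,0,0,0,0,0],
  gripper=0.03,
  newtons=8,
)

```text
clock: 4.1
eef_pos: [616.6, -95.6, 239.5]
tcp_rot: [179.7, 0.1, 106.3]
contact_force: [5.4, 0.2, -0.0]
finger_gap: 41.6
```

```bash
python3 - <<'E'
import numpy as np
u=np.array([.279,-.960]);R=127
for a,b,n in((0,.5,12),(.5,1.6,12),(1.6,2.3,10),(2.3,2.85,10)):
    t=np.linspace(a,b,n+1);r=R*np.cos(t);z=R*np.sin(t)
    print([[round(float(x)/1000,4) for x in (*(u*dr),dz)] for dr,dz in zip(np.diff(r),np.diff(z))])
E
```

```text
[[-0.0, 0.0001, 0.0053], [-0.0001, 0.0003, 0.0053], [-0.0002, 0.0005, 0.0053], [-0.0002, 0.0007, 0.0052], [-0.0003, 0.0009, 0.0052], [-0.0003, 0.0012, 0.0052], [-0.0004, 0.0014, 0.0051], [-0.0005, 0.0016, 0.005], [-0.0005, 0.0018, 0.005], [-0.0006, 0.002, 0.0049], [-0.0006, 0.0022, 0.0048], [-0.0007, 0.0023, 0.0047]]
[[-0.0017, 0.0058, 0.0099], [-0.0019, 0.0066, 0.0094], [-0.0022, 0.0074, 0.0087], [-0.0024, 0.0082, 0.0079], [-0.0026, 0.0088, 0.0071], [-0.0027, 0.0094, 0.0062], [-0.0029, 0.0099, 0.0053], [-0.003, 0.0104, 0.0044], [-0.0031, 0.0107, 0.0033], [-0.0032, 0.0109, 0.0023], [-0.0032, 0.0111, 0.0013], [-0.0032, 0.0112, 0.0002]]
[[-0.0025, 0.0085, -0.0006], [-0.0025, 0.0085, -0.0012], [-0.0024, 0.0084, -0.0018], [-0.0024, 0.0082, -0.0024], [-0.0023, 0.008, -0.003], [-0.0023, 0.0078, -0.0036], [-0.0022, 0.0076, -0.0041], [-0.0021, 0.0073, -0.0047], [-0.002, 0.0069, -0.0052], [-0.0019, 0.0066, -0.0057]]
[[-0.0014, 0.0049, -0.0048], [-0.0013, 0.0046, -0.0051], [-0.0013, 0.0043, -0.0053], [-0.0012, 0.0041, -0.0056], [-0.0011, 0.0038, -0.0058], [-0.001, 0.0034, -0.006], [-0.0009, 0.0031, -0.0062], [-0.0008, 0.0028, -0.0064], [-0.0007, 0.0025, -0.0065], [-0.0006, 0.0021, -0.0066]]
```

Call:
apply_moves(
  delta_pos=[
    [0.001,0.0004,0.004],
    [0.0009,0.0006,0.0053],
    [-0.0002,0.0005,0.0053],
    [-0.0002,0.0007,0.0052],
    [-0.0003,0.0009,0.0052],
    [-0.0003,0.0012,0.0052],
    [-0.0004,0.0014,0.0051],
    [-0.0005,0.0016,0.005],
    [-0.0005,0.0018,0.005],
    [-0.0006,0.002,0.0049],
    [-0.0006,0.0022,0.0048],
    [-0.0007,0.0023,0.0047],
  ],
  roll=[0,0,0,0,0,0,0,0,0,0,0,0],
)

```text
clock: 5.3
eef_pos: [612.8, -80.2, 299.1]
tcp_rot: [179.9, 0.0, 106.3]
contact_force: [4.9, 1.5, -1.4]
finger_gap: 41.7
```

```bash
python3 look.py 3
```

```text
5.4 [612.7 -80.  299.5] [179.9  -0.  106.3] [ 4.8  2.1 -0.4] 42.0
```

View pics/l3.png

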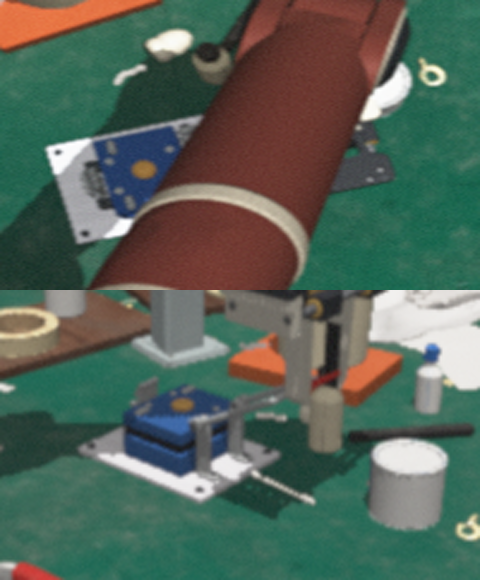

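The bail is at about 28° and rising. A lateral force of about 5 N remains, so I ease sideways a little while lifting.

Call:
apply_moves(
  delta_pos=[
    [-0.0012,0.0059,0.0099],
    [-0.0014,0.0067,0.0094],
    [-0.0017,0.0075,0.0087],
    [-0.0019,0.0083,0.0079],
    [-0.0026,0.0088,0.0071],
    [-0.0027,0.0094,0.0062],
    [-0.0029,0.0099,0.0053],
    [-0.003,0.0104,0.0044],
    [-0.0031,0.0107,0.0033],
    [-0.0032,0.0109,0.0023],
    [-0.0032,0.0111,0.0013],
    [-0.0032,0.0112,0.0002],
  ],
  roll=[0,0,0,0,0,0,0,0,0,0,0,0],
)

```text
clock: 6.6
eef_pos: [581.6, 30.7, 364.5]
tcp_rot: [-179.9, -0.0, 106.3]
contact_force: [-1.1, -1.9, 0.4]
finger_gap: 41.9
```

Call:
apply_moves(
  delta_pos=[
    [0,0,0],
    [0,0,0],
  ],
  roll=[0,0],
)

```text
clock: 6.8
eef_pos: [581.7, 31.0, 364.4]
tcp_rot: [-179.9, -0.1, 106.3]
contact_force: [-3.0, 0.7, 3.0]
finger_gap: 41.7
```

```bash
python3 look.py 4
```

```text
6.9 [581.8  30.2 364.4] [-1.799e+02 -1.000e-01  1.063e+02] [-4.   0.7  4.8] 41.6
```

View pics/l4.png

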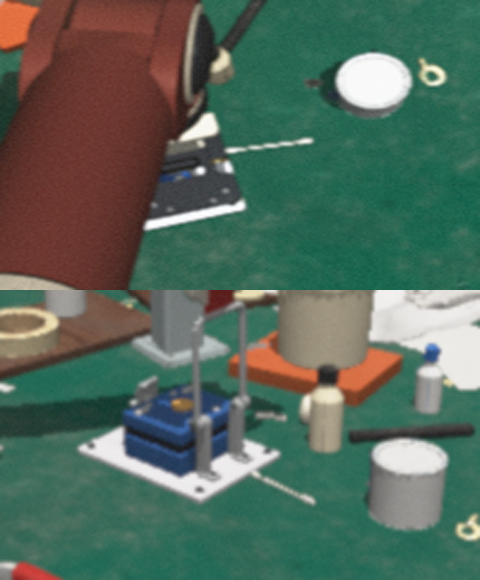

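The bail stands upright, with its legs at about (198,370) and (243,360) in the lower crop. I carry it on over the lid to about 2.85 rad.

Call:
apply_moves(
  delta_pos=[
    [-0.003,0.0083,-0.0006],
    [-0.003,0.0083,-0.0012],
    [-0.0024,0.0084,-0.0018],
    [-0.0024,0.0082,-0.0024],
    [-0.0023,0.008,-0.003],
    [-0.0023,0.0078,-0.0036],
    [-0.0022,0.0076,-0.0041],
    [-0.0021,0.0073,-0.0047],
    [-0.002,0.0069,-0.0052],
    [-0.0019,0.0066,-0.0057],
  ],
  roll=[0,0,0,0,0,0,0,0,0,0],
)

```text
clock: 7.9
eef_pos: [558.6, 108.6, 331.7]
tcp_rot: [180.0, -0.0, 106.3]
contact_force: [-0.6, -0.1, 0.1]
finger_gap: 41.3
```

Call:
apply_moves(
  delta_pos=[
    [-0.0014,0.0049,-0.0048],
    [-0.0013,0.0046,-0.0051],
    [-0.0013,0.0043,-0.0053],
    [-0.0012,0.0041,-0.0056],
    [-0.0011,0.0038,-0.0058],
    [-0.001,0.0034,-0.006],
    [-0.0009,0.0031,-0.0062],
    [-0.0008,0.0028,-0.0064],
    [-0.0007,0.0025,-0.0065],
    [-0.0006,0.0021,-0.0066],
  ],
  roll=[0,0,0,0,0,0,0,0,0,0],
)

```text
clock: 8.9
eef_pos: [548.4, 143.6, 273.2]
tcp_rot: [180.0, -0.0, 106.3]
contact_force: [-1.7, 2.8, 1.1]
finger_gap: 41.7
```

```bash
python3 look.py 5
```

```text
9.0 [548.4 143.7 272.8] [-180.    -0.   106.3] [-0.4  2.2  0.7] 41.7
```

View pics/l5.png

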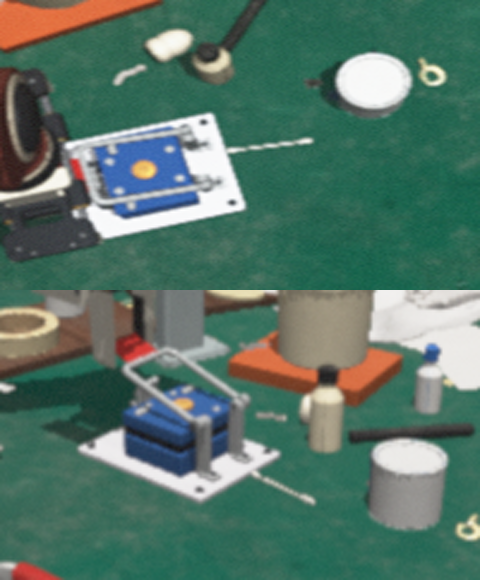

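The tab is held at about (135,348), with the bar above the hook. I let go, rise and close the fingers to press from above.

Call:
apply_moves(
  delta_pos=[
    [0,0,0],
    [0,0,0],
    [0,0,0],
    [0,0,0],
    [0,0,0.01],
    [0,0,0.02],
    [0,0,0.01],
  ],
  roll=[0,0,0,0,0,0,0],
  gripper=0.066,
)

```text
clock: 9.7
eef_pos: [549.0, 143.0, 315.9]
tcp_rot: [179.8, 0.0, 106.3]
contact_force: [0.4, -0.2, -0.1]
finger_gap: 66.2
```

Call:
apply_moves(
  delta_pos=[
    [0.0008,-0.003,0],
    [0,0,0],
    [0,0,0],
    [0,0,0],
    [0,0,0],
    [0,0,0],
    [0,0,0],
    [0,0,0],
    [0,0,0],
  ],
  roll=[0,0,0,0,0,0,0,0,0],
  gripper=0.0,
)

```text
clock: 10.6
eef_pos: [549.3, 140.2, 313.9]
tcp_rot: [-180.0, -0.0, 106.3]
contact_force: [0.4, -0.6, 0.4]
finger_gap: 1.5
```

```bash
python3 look.py 6
```

```text
10.7 [549.3 140.2 313.9] [-180.    -0.   106.3] [-0.7 -0.  -0. ] 0.9
```

View pics/l6.png

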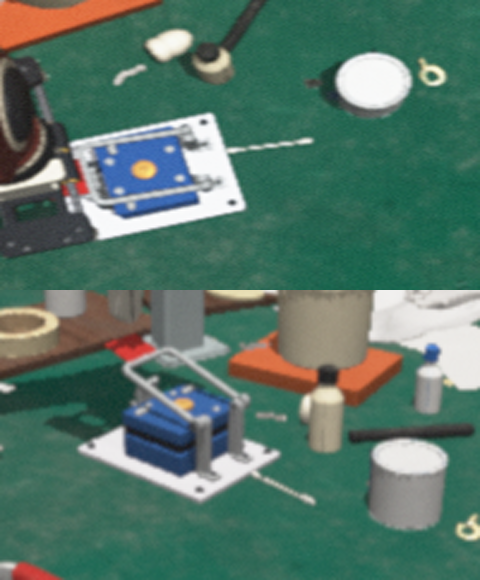

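Call:
apply_moves(
  delta_pos=[
    [0,0,-0.006],
    [0,0,-0.006],
    [0,0,-0.004],
    [0,0,-0.004],
    [0,0,-0.004],
    [0,0,-0.004],
    [0,0,-0.004],
    [0,0,-0.004],
    [0,0,-0.004],
  ],
  roll=[0,0,0,0,0,0,0,0,0],
)

```text
clock: 11.6
eef_pos: [549.3, 140.2, 273.5]
tcp_rot: [180.0, -0.0, 106.3]
contact_force: [-0.5, 0.4, 0.1]
finger_gap: 0.4
```

Call:
apply_moves(
  delta_pos=[
    [0,0,-0.002],
    [0,0,-0.002],
  ],
  roll=[0,0],
)

```text
clock: 11.8
eef_pos: [549.3, 140.2, 269.6]
tcp_rot: [-180.0, -0.0, 106.3]
contact_force: [0.1, 0.3, -0.6]
finger_gap: 0.3
```

Call:
apply_moves(
  delta_pos=[
    [0,0,-0.002],
    [0,0,-0.002],
  ],
  roll=[0,0],
)

```text
clock: 12.0
eef_pos: [549.3, 140.2, 265.8]
tcp_rot: [180.0, -0.0, 106.3]
contact_force: [0.1, 0.4, 0.3]
finger_gap: 0.5
```

Call:
apply_moves(
  delta_pos=[
    [0,0,-0.001],
    [0,0,-0.001],
  ],
  roll=[0,0],
)

```text
clock: 12.2
eef_pos: [549.3, 140.2, 263.8]
tcp_rot: [180.0, -0.0, 106.3]
contact_force: [-0.0, 1.0, -0.5]
finger_gap: 0.2
```

Call:
apply_moves(
  delta_pos=[
    [0,0,-0.001],
    [0,0,-0.001],
  ],
  roll=[0,0],
)

```text
clock: 12.4
eef_pos: [549.3, 140.2, 261.8]
tcp_rot: [180.0, -0.0, 106.3]
contact_force: [0.8, -0.6, 0.3]
finger_gap: 0.2
```

Call:
apply_moves(
  delta_pos=[
    [0,0,-0.001],
    [0,0,-0.001],
  ],
  roll=[0,0],
)

```text
clock: 12.6
eef_pos: [549.3, 140.2, 259.8]
tcp_rot: [180.0, -0.0, 106.3]
contact_force: [-0.7, 0.2, -1.0]
finger_gap: 0.2
```

Call:
apply_moves(
  delta_pos=[
    [0,0,-0.001],
    [0,0,-0.001],
  ],
  roll=[0,0],
)

```text
clock: 12.8
eef_pos: [549.3, 140.2, 257.8]
tcp_rot: [180.0, -0.0, 106.3]
contact_force: [-0.7, 0.2, 0.6]
finger_gap: 0.3
```

There is still no contact force with the tips at z = 72 mm, so I look.

```bash
python3 look.py 7
```

```text
12.9 [549.3 140.2 257.7] [-180.    -0.   106.3] [ 0.1 -0.3 -0.1] 0.1
```

View pics/l7.png

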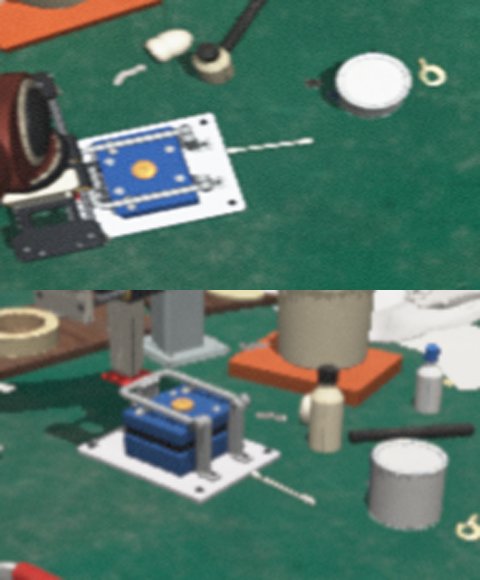

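The fingertips are on the tab at about (120,378) and the bail is coming down with them. I go on in 1 mm steps and watch the force.

Call:
apply_moves(
  delta_pos=[
    [0,0,-0.001],
  ],
  roll=[0],
)

```text
clock: 13.0
eef_pos: [549.3, 140.2, 256.9]
tcp_rot: [180.0, -0.0, 106.3]
contact_force: [-0.9, 0.2, 1.1]
finger_gap: 0.8
```

Call:
apply_moves(
  delta_pos=[
    [0,0,-0.001],
  ],
  roll=[0],
)

```text
clock: 13.1
eef_pos: [549.3, 140.2, 255.9]
tcp_rot: [180.0, -0.0, 106.3]
contact_force: [-0.0, 0.6, 1.5]
finger_gap: 0.3
```

Call:
apply_moves(
  delta_pos=[
    [0,0,-0.001],
  ],
  roll=[0],
)

```text
clock: 13.2
eef_pos: [549.3, 140.3, 254.9]
tcp_rot: [180.0, -0.0, 106.3]
contact_force: [-0.4, 0.8, 1.5]
finger_gap: 0.6
```

Call:
apply_moves(
  delta_pos=[
    [0,0,-0.001],
  ],
  roll=[0],
)

```text
clock: 13.3
eef_pos: [549.3, 140.3, 253.9]
tcp_rot: [180.0, -0.0, 106.3]
contact_force: [0.4, 0.5, 1.9]
finger_gap: 0.5
```

Call:
apply_moves(
  delta_pos=[
    [0,0,-0.001],
  ],
  roll=[0],
)

```text
clock: 13.4
eef_pos: [549.3, 140.3, 253.0]
tcp_rot: [180.0, -0.0, 106.3]
contact_force: [-1.2, 0.6, 4.1]
finger_gap: 0.4
```

Call:
apply_moves(
  delta_pos=[
    [0,0,-0.001],
  ],
  roll=[0],
)

```text
clock: 13.5
eef_pos: [549.3, 140.3, 252.0]
tcp_rot: [180.0, -0.0, 106.3]
contact_force: [-1.0, 1.2, 3.7]
finger_gap: 0.6
```

Call:
apply_moves(
  delta_pos=[
    [0,0,-0.001],
  ],
  roll=[0],
)

```text
clock: 13.6
eef_pos: [549.3, 140.3, 251.1]
tcp_rot: [180.0, -0.0, 106.3]
contact_force: [-1.6, 1.4, 5.1]
finger_gap: 0.7
```

Call:
apply_moves(
  delta_pos=[
    [0,0,-0.001],
  ],
  roll=[0],
)

```text
clock: 13.7
eef_pos: [549.3, 140.3, 250.2]
tcp_rot: [180.0, -0.0, 106.3]
contact_force: [-2.5, 0.9, 6.1]
finger_gap: 0.6
```

Call:
apply_moves(
  delta_pos=[
    [0,0,-0.001],
  ],
  roll=[0],
)

```text
clock: 13.8
eef_pos: [549.3, 140.3, 249.4]
tcp_rot: [180.0, -0.0, 106.3]
contact_force: [-2.5, -0.3, 8.8]
finger_gap: 0.6
```

Call:
apply_moves(
  delta_pos=[
    [0,0,-0.001],
  ],
  roll=[0],
)

```text
clock: 13.9
eef_pos: [549.3, 140.3, 248.6]
tcp_rot: [180.0, -0.0, 106.3]
contact_force: [-2.8, 0.8, 9.9]
finger_gap: 0.6
```

Call:
apply_moves(
  delta_pos=[
    [0,0,-0.001],
  ],
  roll=[0],
)

```text
clock: 14.0
eef_pos: [549.3, 140.3, 247.6]
tcp_rot: [180.0, -0.0, 106.3]
contact_force: [-2.4, 0.7, 7.1]
finger_gap: 0.6
```

Call:
apply_moves(
  delta_pos=[
    [0,0,-0.0005],
  ],
  roll=[0],
)

```text
clock: 14.1
eef_pos: [549.3, 140.3, 247.0]
tcp_rot: [180.0, -0.0, 106.3]
contact_force: [-2.8, 1.1, 5.9]
finger_gap: 0.5
```

Call:
apply_moves(
  delta_pos=[
    [0,0,-0.0005],
  ],
  roll=[0],
)

```text
clock: 14.2
eef_pos: [549.3, 140.3, 246.4]
tcp_rot: [180.0, -0.0, 106.3]
contact_force: [-1.8, 0.9, 6.4]
finger_gap: 0.6
```

Call:
apply_moves(
  delta_pos=[
    [0,0,-0.0005],
  ],
  roll=[0],
)

```text
clock: 14.3
eef_pos: [549.3, 140.3, 245.8]
tcp_rot: [180.0, -0.0, 106.3]
contact_force: [-1.2, 0.2, 5.6]
finger_gap: 0.8
```

Call:
apply_moves(
  delta_pos=[
    [0,0,-0.0005],
  ],
  roll=[0],
)

```text
clock: 14.4
eef_pos: [549.3, 140.2, 245.3]
tcp_rot: [180.0, -0.0, 106.3]
contact_force: [-1.5, 1.3, 5.2]
finger_gap: 0.5
```

Call:
apply_moves(
  delta_pos=[
    [0,0,-0.0005],
  ],
  roll=[0],
)

```text
clock: 14.5
eef_pos: [549.3, 140.2, 244.7]
tcp_rot: [180.0, -0.0, 106.3]
contact_force: [-1.5, 0.5, 4.9]
finger_gap: 0.3
```

Call:
apply_moves(
  delta_pos=[
    [0,0,-0.0005],
  ],
  roll=[0],
)

```text
clock: 14.6
eef_pos: [549.3, 140.2, 244.1]
tcp_rot: [180.0, -0.0, 106.3]
contact_force: [-1.1, 1.0, 4.1]
finger_gap: 0.3
```

Call:
apply_moves(
  delta_pos=[
    [0,0,-0.0005],
  ],
  roll=[0],
)

```text
clock: 14.7
eef_pos: [549.3, 140.2, 243.4]
tcp_rot: [180.0, -0.0, 106.3]
contact_force: [-0.8, 0.1, 4.1]
finger_gap: 0.6
```

Call:
apply_moves(
  delta_pos=[
    [0,0,-0.0005],
  ],
  roll=[0],
)

```text
clock: 14.8
eef_pos: [549.3, 140.2, 242.8]
tcp_rot: [180.0, -0.0, 106.3]
contact_force: [-0.3, 0.2, 3.6]
finger_gap: 0.7
```

Call:
apply_moves(
  delta_pos=[
    [0,0,-0.0005],
  ],
  roll=[0],
)

```text
clock: 14.9
eef_pos: [549.3, 140.1, 242.2]
tcp_rot: [180.0, 0.0, 106.3]
contact_force: [-0.7, 0.7, 3.4]
finger_gap: 0.7
```

Call:
apply_moves(
  delta_pos=[
    [0,0,-0.0005],
  ],
  roll=[0],
)

```text
clock: 15.0
eef_pos: [549.4, 140.1, 241.6]
tcp_rot: [180.0, 0.0, 106.3]
contact_force: [0.3, 0.8, 2.5]
finger_gap: 0.2
```

Call:
apply_moves(
  delta_pos=[
    [0,0,-0.0005],
  ],
  roll=[0],
)

```text
clock: 15.1
eef_pos: [549.4, 140.1, 241.1]
tcp_rot: [180.0, 0.0, 106.3]
contact_force: [-0.7, 0.2, 2.1]
finger_gap: 0.4
```

Call:
apply_moves(
  delta_pos=[
    [0,0,-0.0005],
  ],
  roll=[0],
)

```text
clock: 15.2
eef_pos: [549.4, 140.1, 240.7]
tcp_rot: [180.0, 0.0, 106.3]
contact_force: [-0.2, -0.0, 2.1]
finger_gap: 1.0
```

Call:
apply_moves(
  delta_pos=[
    [0,0,-0.0005],
  ],
  roll=[0],
)

```text
clock: 15.3
eef_pos: [549.4, 140.0, 240.2]
tcp_rot: [180.0, 0.0, 106.3]
contact_force: [0.7, 1.0, 1.9]
finger_gap: -0.0
```

Call:
apply_moves(
  delta_pos=[
    [0,0,-0.0005],
  ],
  roll=[0],
)

```text
clock: 15.4
eef_pos: [549.4, 140.0, 239.8]
tcp_rot: [180.0, 0.0, 106.3]
contact_force: [-1.9, -0.1, 4.0]
finger_gap: 0.4
```

Call:
apply_moves(
  delta_pos=[
    [0,0,-0.0005],
  ],
  roll=[0],
)

```text
clock: 15.5
eef_pos: [549.4, 140.0, 239.5]
tcp_rot: [180.0, 0.0, 106.3]
contact_force: [-1.7, -0.0, 6.3]
finger_gap: 0.2
```

Call:
apply_moves(
  delta_pos=[
    [0,0,-0.0005],
  ],
  roll=[0],
)

```text
clock: 15.6
eef_pos: [549.4, 139.9, 239.4]
tcp_rot: [180.0, 0.0, 106.3]
contact_force: [-2.1, 0.1, 7.2]
finger_gap: 0.5
```

The force peaked at 9.9 N, fell to 1.9 N, then rose stiffly, which fits the ledge below the seat. I ease off, rise and look.

Call:
apply_moves(
  delta_pos=[
    [0,0,0.0005],
    [0,0,0.0005],
    [0,0,0.0005],
    [0,0,0.0005],
    [0,0,0.0005],
    [0,0,0.0005],
  ],
  roll=[0,0,0,0,0,0],
)

```text
clock: 16.2
eef_pos: [549.2, 140.2, 241.6]
tcp_rot: [-180.0, -0.0, 106.3]
contact_force: [-0.4, 1.1, -0.1]
finger_gap: 0.8
```

Call:
apply_moves(
  delta_pos=[
    [0,0,0.001],
    [0,0,0.002],
    [0,0,0.005],
    [0,0,0.01],
    [0,0,0.03],
    [0,0,0.03],
    [0,0,0.03],
  ],
  roll=[0,0,0,0,0,0,0],
)

```text
clock: 16.9
eef_pos: [549.2, 140.1, 351.8]
tcp_rot: [180.0, 0.0, 106.3]
contact_force: [0.7, 0.5, 0.7]
finger_gap: 1.0
```

```bash
python3 look.py 8; python3 - <<'E'
from h import *
d=pickle.load(open("scene8.pkl","rb"));e=pickle.load(open("scene7.pkl","rb"))
o=[cv2.resize(i["pixels"][140:220,255:345,::-1],(440,390),interpolation=cv2.INTER_CUBIC) for i in(e,d)]
cv2.imwrite("pics/z8.png",np.hstack(o))
p=np.load("pose.npy");c,s=np.cos(p[2]),np.sin(p[2])
hsv=cv2.cvtColor(d["pixels"],cv2.COLOR_RGB2HSV);m=cv2.inRange(hsv,(0,150,60),(8,255,255))|cv2.inRange(hsv,(172,150,60),(180,255,255))
m[:140]=0;m[220:]=0;m[:,:255]=0;m[:,:][:,300:]=0
ys,xs=np.nonzero(m);print("red px",len(xs),xs.mean(),ys.mean())
for a in(2.85,3.0,3.1,3.15,3.2,3.25,3.3):
    x,z=-48-118*np.cos(a),64+118*np.sin(a);print(a,proj(d,[p[0]+c*x,p[1]+s*x,z]).round(1))
E
```

```text
17.0 [550.6 140.  355. ] [179.4   0.  106.3] [ 0.  -0.1 -0.1] 0.5
red px 63 280.3174603174603 171.66666666666666
2.85 [283.3 154.6]
3.0 [282.4 161. ]
3.1 [282.2 165.4]
3.15 [282.3 167.6]
3.2 [282.4 169.9]
3.25 [282.6 172.2]
3.3 [282.9 174.4]
```

View pics/z8.png

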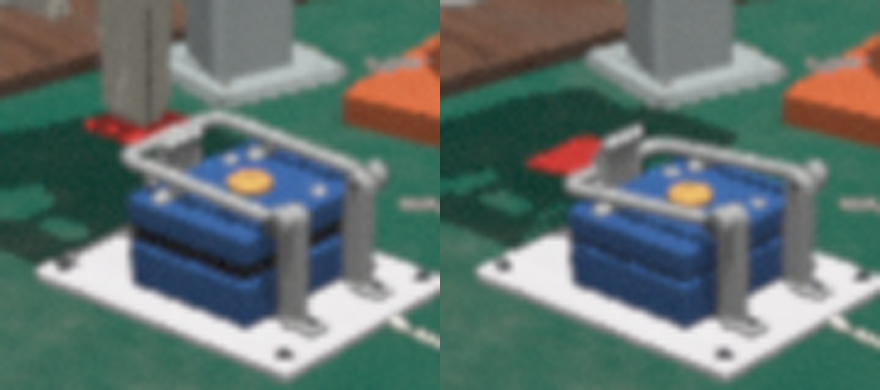

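The right-hand crop, with nothing touching the bail, shows the bar lying below the hook and the black seal gap squeezed. The tab's height fits a bail angle of about 3.24 rad. I hand the job in.

```bash
python3 -c "
from workcell import arm
print(arm.job_done())"
```

```text
the job is handed in; nothing more can be done
None
```

The mould is closed: the bail is over the lid with its bar under the spring hook. The job is handed in at about 17 s of the 56 s allowed; no verdict came back.

- **What I did:** I gripped the red tab across its width with 8 N, lifted the bail upright and swung it over to about 2.85 rad. Then I let go and pressed the tab down with closed fingertips.
- **Snap:** the tab force rose to 9.9 N, fell to about 2 N, then rose again to about 7 N where the bar met the ledge. I stopped pressing there.
- **After letting go:** the bail stayed down at about 3.24 rad, judged from one picture. The seal gap is visibly squeezed, and the tab force was back to zero.
- **Not checked:** I could not read the hook's bend or the lid travel directly, so both are inferred from the forces and the picture. I did not measure the bystanders again. The tin and bottle had not visibly moved in the later pictures, and the arm kept well clear of the tweezers.
- **Disagreement:** a sideways force of about 5 N while gripping the tab showed I was roughly 2 mm off centre. I eased most of it out during the lift.

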